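# Hang a lopsided spice carrier on a spring scale

### The job

Weigh the spice jar in its carrier: pick the carrier up by its slippery black grip, bring its crook over the peg of the spring scale and leave it hanging there at rest, clear of everything else. The jar sits to one side and nobody knows how full it is, so let it down onto the spring at no more than about 2 cm a second until the spring bears exactly the whole weight, and only then open the fingers little by little so that the carrier eases into its slanting hang: the scale must not jump up or down as you let go, and the carrier must not swing. Do not press the scale down beyond the weight, and leave the other things where they are.

Things in the scene. Friction and masses are not known exactly. Their poses are not given: they have to be found in the camera images.
- carrier: Spice carrier, under 0.7 kg: green tray 52 (x) x 100 mm (y -35 to 65), z 0 to 14, with a jar fixed at y = +36; at y = -12.5 a flat steel shank rises to a crook like a ladle's; above it a black grip bar. Origin: underside of tray, straight below crook and grip. x: the way a peg passes through the crook; y: to the jar; z up. Starts upright on the table.
- jar: Spice jar with red lid, fixed in the carrier: 47 mm across, top 103 mm over the tray's underside, its fill and so its weight unknown. It puts the centre of mass 19 to 32 mm to the +y side of the grip and crook: hung freely on a peg, the jar side drops and the grip's top leans to the carrier's +y by 0.2 to 0.4 rad. Origin under its centre.
- crook (a point): At (0, 0, 150) mm on the carrier: top of the crook's inside, which rests on the peg. The crook is a half circle in the y-z plane of 10 mm inner radius about (0, 0, 140), 5 thick, 14 wide in x; its free end comes down at y = +12.5 to z = 118. The gap y -10 to +10 between shank and jar is clear all along x, from the tray up to the crook. Axes as the carrier's.
- grip (a point): At (0, 0, 195) mm on the carrier (45 mm above the crook point): on the centre line of the black square grip bar, 12 x 12 mm, z 153 to 225. It is polished and slippery (friction about 0.17): grip it with 50 N or more, best with the fingers closing along the carrier's y, so that the lopsided weight cannot turn it in the grip. Axes as the carrier's.
- scale: Spring hook scale, fixed to the table: grey base 120 x 100 x 14 mm, white sleeve 32 mm across to z = 154 mm. Origin under the sleeve's axis. A sprung stem with red collar (22 mm across, z 232 to 254) slides in it; from it a steel peg 8 mm thick, axis at z = 244 mm unloaded, runs 104 mm along the scale's -x; its tip turns up to 13 mm above the peg's axis.
- hook (a point): On top of the scale's peg (z = 248 mm unloaded), 62 mm along the scale's -x from the stem's axis: where the crook should sit, with room of 25 mm either way along the peg. Moves with the stem. x along the peg towards the stem, y sideways, z up.
- stem (a joint): How far the scale's stem is pressed down, m: 0 unloaded, stop at 0.075. It starts to move at about 0.2 N and then gives 120 N/m, lightly damped. No carrier presses it to the stop by its own weight.
- tape_roll: Bystander: roll of cream tape, 104 mm across, 25 high mm; origin under its centre.
- lighter: Bystander: light-blue lighter, 72 x 24 x 12 mm; origin under its centre.
- chilli_sauce: Bystander: dark red sauce bottle with white cap, 62 across, 200 high mm; origin under its centre.
- pepper_mill: Bystander: dark wooden pepper mill, 58 across, 170 high mm; origin under its centre.

How it is judged:
By the outcome, as a careful person would: the job done as asked, in the order asked, and still so for the second after the job is handed in, with the robot touching nothing.
It also fails if it takes over 72 s, if anything falls off the work surface, if the arm or the gripper's body presses on something with over 40 N, if the wrist force passes 120 N, or if a joint passes its speed limit or range.

### The arm

A 6-joint arm with a two-finger parallel gripper is mounted at the origin on the work surface; the furniture and walls round the work are solid. World frame = base frame: x ahead of the robot, y to its left, z up, the work surface at z = 0. Lengths are in m, angles in rad, forces in N, time in s.
With the tool pointing down it reaches from about 0.275 to 0.875 m from the base axis. Payload 12.5 kg.
Tool frame: the origin (TCP) lies at the very end of the fingers, on their centre line; the grasp point (between the pads) lies 19 mm behind it; z points along the fingers, y is the line along which they close (so a half turn about z gives the same grasp; the last joint's range is limited). The gripper opens to 85 mm and grips with 20 to 120 N. Pads are 22 mm wide; open, the fingers measure 114 mm over their backs; the gripper's body (76 mm by 85 mm) begins 54 mm behind the grasp point. The pads swing forward as they close: fully open they stand 13 mm farther back than shut.
Start: joints at [-1.379, 0.351, 1.652, -0, 1.139, -0.085], TCP at [0.15, -0.529, 0.231] pointing down, gripper open.
Joint ranges: [-2.75, 2.75], [-0.79, 2.1], [0.01, 2.65], [-1.57, 4.71], [0.07, 3.14], [-2.87, 2.87]. Speed limits (rad/s): [2.22, 2.22, 2.79, 3.14, 3.14, 3.14].

### API

Orientations are given as a rotation vector (axis times angle).
In Python, from rig import bot gives the robot as it stands.
- The arm moves only by the shell command python3 -m crank 'ROWS' [FORCE]. ROWS is JSON, a list of rows, each an object of numbers: "tx", "ty", "tz": the shift along the tool's x, y, z in cm; "rx", "ry", "rz": the turn, a rotation vector about the tool's x, y, z in degrees; "hand": the opening, from -1 (shut) to 1 (fully open). In form: [{"tx": .., "ty": .., "tz": .., "rx": .., "ry": .., "rz": .., "hand": ..}, ...]. A call has 1 to 20 rows; each row is the pose to reach, as a shift and turn from the pose commanded when the call began, along the tool's axes at that moment; what a row does not reach only later rows make up. A row lasts 1/12 s, in which the tool goes at most 41.7 mm and 7.16 degrees, less where a joint would pass 70% of its speed; a pose out of reach is approached as far as the arm can. A call with a gripper value outside its range is refused whole. The fingers move at their own pace and stop on an object; FORCE is the grip in N (left out, the last holds). Time passes only in rows, so rows that repeat a pose let the fingers close. It gives the time, the measured TCP pose, the force, the opening and the grip force at its end, in the units of the state.
- bot.sense(): the state, without advancing time (a new reading comes with each control period).
- bot.snapshot(name): name is "scene" or "top"; returns a dict with "pixels" (384x512x3 uint8, red, green, blue), "z_map" (384x512 float32, m along the optical axis (not along the pixel's ray), 0 where there is no reading), "camera_matrix" (3x3 intrinsics, pixels), "D" ([k1, k2, p1, p2, k3] as OpenCV has them; the pictures are not rectified), "world_to_cam" (4x4, takes a point from world to camera coordinates). Camera axes: x right, y down, z forward; pixel columns grow to the right and rows downward; lengths in m; the calibration is good to about 2 mm. A picture is of the moment at which its call begins.
- bot.job_done(): hands the job in; it is judged then, once.
Trained networks look in a picture, given as the dict that the camera call returned (one of the last four; its "shot" number tells which), for a name from the list of things; names that differ only in an ending like _2 or _b are one class to them, and where a whole thing is asked for, a point or a joint stands for the part that bears it (a point fixed in the world has none). Each returns a list of dicts, best first, with "score" (0 to 1); they miss things now and then, are a little off and sometimes report something else, mostly with a low value. They report only what shows in the picture. A call takes as long as a camera call.
- bot.outline_of(picture, query): "region" (384x512 bool, what is visible of it) and "pixel" ([column, row] in pixels, amid what is visible of it).
- bot.place_of(picture, query): "pixel" ([column, row] in pixels: a listed point, or the origin of a listed thing).
The state is a dict: "clock": time; "q": joint angles; "joint_velocities": joint speeds; "joint_torque": joint torques, N m; "tool_pos": TCP position; "orientation": TCP orientation; "force": force on the tool from outside, world axes, zero at the start; "torque": the same for the moment, N m; "opening": finger opening in m; "gripper_force": force on a finger pad.
Only numpy, scipy, OpenCV 4.12 (cv2) and the standard library are available. Lean on these libraries where they do the work, as an engineer would, in place of code of your own. Each camera call takes 0.05 s, during which the arm holds its last target. There are 200 camera calls.

## Working session

There is one attempt and no reset: what is moved stays moved. The work goes in short steps, Python scripts to look and compute and a shell command to move; the robot and the scene stay as the last step left them, time stands still between calls to the robot, and variables do not carry over. Pictures are saved under pics/ and viewed, at most 10 in all, crops included, and the job is handed in when it is done.

```bash
ls; mkdir -p pics; cat > h.py <<'E'
import numpy as np, cv2
from rig import bot
from scipy.spatial.transform import Rotation as R
def ray(s,px):
    K=np.array(s["camera_matrix"]);D=np.array(s["D"]);T=np.array(s["world_to_cam"])
    u=cv2.undistortPoints(np.array([[px]],float),K,D)[0,0]
    Ri=T[:3,:3].T; o=-Ri@T[:3,3]; d=Ri@np.array([u[0],u[1],1.])
    return o,d
def at_z(s,px,z):
    o,d=ray(s,px); return o+d*(z-o[2])/d[2]
def cloud(s,mask):
    v,u=np.nonzero(mask&(s["z_map"]>0))
    K=np.array(s["camera_matrix"]);D=np.array(s["D"]);T=np.array(s["world_to_cam"])
    n=cv2.undistortPoints(np.stack([u,v],1).astype(float)[:,None],K,D)[:,0]
    z=s["z_map"][v,u][:,None]
    return (np.hstack([n*z,z])-T[:3,3])@T[:3,:3]
def proj(s,P):
    T=np.array(s["world_to_cam"])
    return cv2.projectPoints(np.array(P,float).reshape(-1,3),cv2.Rodrigues(T[:3,:3])[0],T[:3,3],np.array(s["camera_matrix"]),np.array(s["D"]))[0][:,0]
def save(s,n): cv2.imwrite("pics/"+n,s["pixels"][:,:,::-1])
def tri(a,pa,b,pb):
    o1,d1=ray(a,pa);o2,d2=ray(b,pb)
    d1/=np.linalg.norm(d1);d2/=np.linalg.norm(d2)
    t=np.linalg.lstsq(np.stack([d1,-d2],1),o2-o1,rcond=None)[0]
    p,q=o1+t[0]*d1,o2+t[1]*d2
    return (p+q)/2,np.linalg.norm(p-q)
E
python3 - <<'E'
from h import *
np.set_printoptions(precision=4,suppress=True)
A=bot.snapshot("scene");B=bot.snapshot("top")
save(A,"a.png");save(B,"b.png")
cv2.imwrite("pics/ab.png",np.hstack([A["pixels"],B["pixels"]])[:,:,::-1])
zs={"carrier":0,"jar":0.0,"crook":.15,"grip":.195,"scale":0,"hook":.248,"tape_roll":0,"lighter":0,"chilli_sauce":0,"pepper_mill":0}
for n,z in zs.items():
    ps=[]
    for s in (A,B):
        r=bot.place_of(s,n)
        if r: print(n,[(np.array(k["pixel"]).round(1),round(k["score"],2),at_z(s,k["pixel"],z)) for k in r[:2]]); ps.append((s,r[0]["pixel"]))
        else: print(n,"none")
    if len(ps)==2: print("   tri",tri(*ps[0],*ps[1]))
for s in (A,B): print(np.linalg.inv(s["world_to_cam"])[:3,3])
st=bot.sense();print(st["tool_pos"],st["orientation"],st["opening"],st["force"],st["clock"])
E
```

```text
pics
carrier [(array([266.9, 188.3]), 0.9, array([ 0.4901, -0.129 ,  0.    ]))]
carrier [(array([292.1, 193.7]), 0.96, array([ 0.477 , -0.1262,  0.    ]))]
   tri (array([ 0.4811, -0.1241,  0.0065]), np.float64(0.011823071191402459))
jar [(array([261.1, 191.7]), 0.88, array([ 0.4991, -0.1044,  0.    ]))]
jar [(array([286.6, 189.9]), 0.81, array([ 0.4941, -0.1124,  0.    ])), (array([251.5, 225.5]), 0.35, array([ 0.4071,  0.0289, -0.    ]))]
   tri (array([ 0.501 , -0.1135, -0.0118]), np.float64(0.0064766833182551145))
crook [(array([273.9, 157.2]), 0.63, array([ 0.4742, -0.1392,  0.15  ]))]
crook [(array([302.7, 175.2]), 0.75, array([ 0.4806, -0.1482,  0.15  ]))]
   tri (array([ 0.4826, -0.151 ,  0.1375]), np.float64(0.004031128937566492))
grip [(array([274.3, 146.8]), 0.8, array([ 0.4745, -0.1388,  0.195 ]))]
grip [(array([300.6, 168.5]), 0.85, array([ 0.4867, -0.1392,  0.195 ])), (array([301.4, 174.5]), 0.49, array([ 0.4687, -0.1363,  0.195 ]))]
   tri (array([ 0.4813, -0.1403,  0.1939]), np.float64(0.01130284089136173))
scale [(array([228.2, 234.3]), 0.93, array([ 0.4937,  0.1055,
[... 651 characters left out ...]
, 0.    ]))]
lighter [(array([250.3, 225.1]), 0.66, array([0.4093, 0.0323, 0.    ]))]
   tri (array([0.4049, 0.0326, 0.0131]), np.float64(0.002537594329648572))
chilli_sauce [(array([231.3, 315.2]), 0.93, array([0.3338, 0.3224, 0.    ])), (array([271.7, 157.5]), 0.53, array([ 0.5553, -0.2742, -0.    ]))]
chilli_sauce [(array([164.1, 269.4]), 0.67, array([0.3399, 0.3269, 0.    ]))]
   tri (array([0.3353, 0.3249, 0.0066]), np.float64(0.006585291694498297))
pepper_mill [(array([327.8, 171.7]), 0.86, array([ 0.3421, -0.3187, -0.    ]))]
pepper_mill none
[0.056  0.6484 0.9882]
[0.0933 0.085  1.3238]
[ 0.1503 -0.529   0.2313] [-3.1115 -0.4334 -0.    ] 0.08533145972766464 [0.4228 0.0209 0.8246] 1.1
```

View pics/a.png

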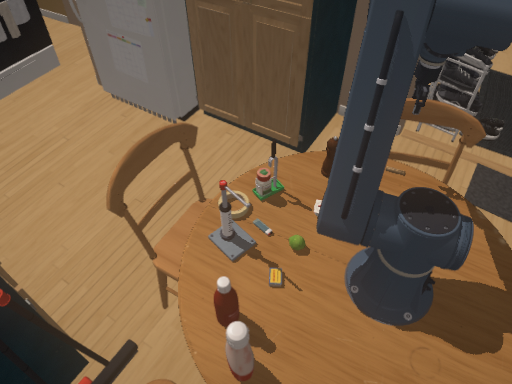

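View pics/b.png

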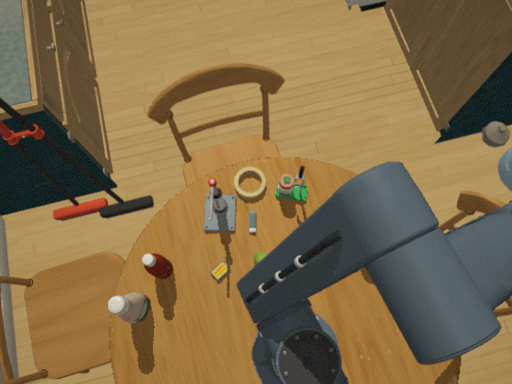

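The scene view shows the carrier near (268,180) and the scale near (230,220). In the top view they're near (293,187) and (218,205). Next I'll fit poses from depth.

```bash
python3 - <<'E'
from h import *
np.set_printoptions(precision=4,suppress=True)
A=bot.snapshot("scene");B=bot.snapshot("top")
np.savez("c.npz",**{})
def hsv(s): return cv2.cvtColor(s["pixels"],cv2.COLOR_RGB2HSV)
for nm,s in (("A",A),("B",B)):
    for q in ("carrier","scale"):
        o=bot.outline_of(s,q)
        if not o: print(nm,q,"none"); continue
        m=o[0]["region"]; P=cloud(s,m); H=hsv(s)[m&(s["z_map"]>0)]
        print(nm,q,o[0]["score"],m.sum())
        if q=="carrier":
            g=(H[:,0]>40)&(H[:,0]<85)&(H[:,1]>120)&(P[:,2]<.03)
            rect=cv2.minAreaRect((P[g,:2]*1000).astype(np.float32)); print(" tray rect",rect,np.median(P[g,2]),g.sum())
            t=P[:,2]>.16; print(" grip pts",t.sum(),P[t].mean(0) if t.any() else '', P[:,2].max())
            if t.sum()>3: print(np.c_[P[t],H[t]][::max(1,t.sum()//12)])
            l=(P[:,2]>.09)&(P[:,2]<.112)&(H[:,1]>80); print(" lid",l.sum(),P[l].mean(0) if l.any() else '')
        else:
            b=(P[:,2]<.022)&(P[:,2]>.008); rect=cv2.minAreaRect((P[b,:2]*1000).astype(np.float32)); print(" base rect",rect,b.sum())
            t=(P[:,2]>.236); print(" peg",t.sum()); print(np.c_[P[t],H[t]][::max(1,t.sum()//25)])
a=cv2.resize(A["pixels"][130:270,190:300],None,fx=4,fy=4,interpolation=2)
b=cv2.resize(B["pixels"][150:250,190:320],None,fx=4,fy=4,interpolation=2)
cv2.imwrite("pics/ca.png",a[:,:,::-1]);cv2.imwrite("pics/cb.png",b[:,:,::-1])
E
```

```text
A carrier 0.86 751
 tray rect ((480.29779052734375, -120.77043914794922), (98.3320083618164, 41.663719177246094), 63.7589225769043) 0.005796429684666295 50
 grip pts 66 [ 0.4759 -0.1332  0.1908] 0.2247537805636722
[[  0.4779  -0.1343   0.2248  12.      75.      51.    ]
 [  0.4733  -0.1329   0.2198  14.     105.      46.    ]
 [  0.4764  -0.1328   0.2102  13.     100.      46.    ]
 [  0.4741  -0.1355   0.2052  14.     103.      47.    ]
 [  0.4717  -0.1312   0.2054  14.     103.      47.    ]
 [  0.4726  -0.1333   0.1992  12.     100.      46.    ]
 [  0.4724  -0.1332   0.1952  14.     109.      47.    ]
 [  0.4731  -0.1349   0.1893  14.     109.      47.    ]
 [  0.4722  -0.1335   0.1867  15.     111.      46.    ]
 [  0.4729  -0.1351   0.1808  14.     106.      48.    ]
 [  0.4725  -0.1349   0.1769  14.     112.      48.    ]
 [  0.4726  -0.1352   0.1723  15.     109.      47.    ]
 [  0.4796  -0.1288   0.1652  16.     120.     108.    ]
 [  0.473   -0.1304   0.1629  14.     112.      48.    ]]
 lid 123 [ 0.4898 -0.0988  0.1011]
A scale 0.75 1485
 base rect ((470.9674987792969, 12
[... 3662 characters left out ...]
.     147.    ]
 [  0.4529   0.1211   0.2477  21.      23.     145.    ]
 [  0.4472   0.1248   0.2507  18.      18.     169.    ]
 [  0.4419   0.126    0.2503  21.      21.     170.    ]
 [  0.4379   0.1274   0.2458  22.      23.     170.    ]
 [  0.4316   0.1285   0.2487  19.      21.     169.    ]
 [  0.4263   0.1298   0.2485  24.      23.     166.    ]
 [  0.4205   0.1309   0.2501  19.      21.     168.    ]
 [  0.4157   0.1322   0.2484  21.      21.     161.    ]
 [  0.4097   0.1333   0.2507  23.      19.     157.    ]
 [  0.406    0.1347   0.245   20.      20.     150.    ]
 [  0.4003   0.1359   0.2464  19.      19.     149.    ]
 [  0.392    0.139    0.2594  19.      21.     171.    ]]
```

View pics/ca.png

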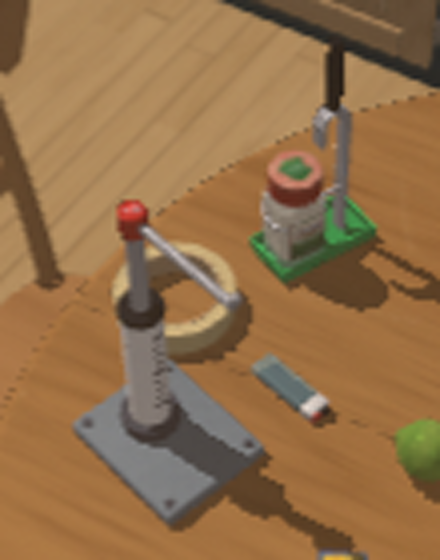

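View pics/cb.png

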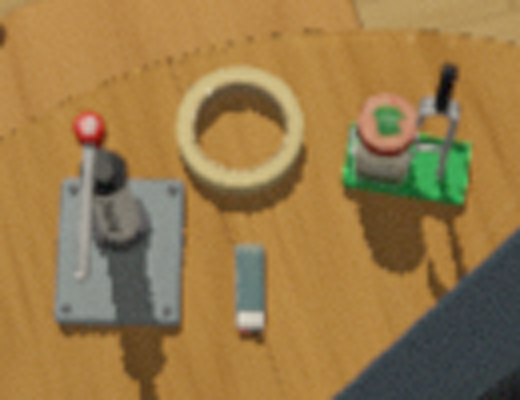

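The crops show the carrier's black bar standing right of the jar, and the scale's peg pointing toward the robot with its tip up. Fitted poses:
- **Carrier:** grip at about (0.477, -0.1385), y-axis heading about 68°.
- **Scale:** peg x-axis yaw about -14.8°, hook at about (0.4316, 0.1283).

Next: the approach over the grip.

```bash
cat >> h.py <<'E'
def go(p,yang=None,down=True):
    """print tool-frame shift (cm) and turn (deg) to TCP p with tool y along heading yang (deg, mod 180), pointing down"""
    s=bot.sense(); Rc=R.from_rotvec(s["orientation"]); d=Rc.inv().apply(np.array(p)-s["tool_pos"])*100
    out="t %.2f %.2f %.2f"%tuple(d)
    if yang is not None:
        for a in (yang,yang+180):
            y=np.array([np.cos(np.radians(a)),np.sin(np.radians(a)),0]); z=np.array([0,0,-1.]); x=np.cross(y,z)
            r=(Rc.inv()*R.from_matrix(np.stack([x,y,z],1))).as_rotvec(degrees=True)
            out+="  | r %.2f %.2f %.2f"%tuple(r)
    print(out)
def st():
    s=bot.sense(); np.set_printoptions(precision=4,suppress=True)
    y=R.from_rotvec(s["orientation"]).as_matrix()
    print("t",round(s["clock"],2),"p",np.array(s["tool_pos"]),"yang",np.degrees(np.arctan2(y[1,1],y[0,1])).round(2),"zax",y[:,2],"F",np.array(s["force"]),"M",np.array(s["torque"]),"open",round(s["opening"],4),"gf",s["gripper_force"])
E
python3 -c "
from h import *
st(); go([.477,-.1385,.33],68)"
```

```text
t 1.4 p [ 0.1503 -0.5291  0.2313] yang -74.14 zax [ 0.0001 -0.0001 -1.    ] F [ 0.1671 -0.1851  0.0707] M [ 0.0178 -0.0065 -0.0208] open 0.0856 gf 0.0
t 42.10 -28.64 -9.87  | r 0.00 0.01 -142.14  | r 0.00 -0.00 37.86
```

```bash
python3 -m crank '[{"tx":0,"ty":0,"tz":-6,"rx":0,"ry":0,"rz":0,"hand":0.3},{"tx":2,"ty":-1.5,"tz":-9.9,"rx":0,"ry":0,"rz":5,"hand":0.3},{"tx":42.1,"ty":-28.6,"tz":-9.9,"rx":0,"ry":0,"rz":37.9,"hand":0.3},{"tx":42.1,"ty":-28.6,"tz":-9.9,"rx":0,"ry":0,"rz":37.9,"hand":0.3},{"tx":42.1,"ty":-28.6,"tz":-9.9,"rx":0,"ry":0,"rz":37.9,"hand":0.3},{"tx":42.1,"ty":-28.6,"tz":-9.9,"rx":0,"ry":0,"rz":37.9,"hand":0.3},{"tx":42.1,"ty":-28.6,"tz":-9.9,"rx":0,"ry":0,"rz":37.9,"hand":0.3},{"tx":42.1,"ty":-28.6,"tz":-9.9,"rx":0,"ry":0,"rz":37.9,"hand":0.3},{"tx":42.1,"ty":-28.6,"tz":-9.9,"rx":0,"ry":0,"rz":37.9,"hand":0.3},{"tx":42.1,"ty":-28.6,"tz":-9.9,"rx":0,"ry":0,"rz":37.9,"hand":0.3},{"tx":42.1,"ty":-28.6,"tz":-9.9,"rx":0,"ry":0,"rz":37.9,"hand":0.3},{"tx":42.1,"ty":-28.6,"tz":-9.9,"rx":0,"ry":0,"rz":37.9,"hand":0.3},{"tx":42.1,"ty":-28.6,"tz":-9.9,"rx":0,"ry":0,"rz":37.9,"hand":0.3},{"tx":42.1,"ty":-28.6,"tz":-9.9,"rx":0,"ry":0,"rz":37.9,"hand":0.3},{"tx":42.1,"ty":-28.6,"tz":-9.9,"rx":0,"ry":0,"rz":37.9,"hand":0.3},{"tx":42.1,"ty":-28.6,"tz":-9.9,"rx":0,"ry":0,"rz":37.9,"hand":0.3},{"tx":42.1,"ty":-28.6,"tz":-9.9,"rx":0,"ry":0,"rz":37.9,"hand":0.3},{"tx":42.1,"ty":-28.6,"tz":-9.9,"rx":0,"ry":0,"rz":37.9,"hand":0.3}]'
python3 - <<'E'
from h import *
st()
A=bot.snapshot("scene");B=bot.snapshot("top")
a=cv2.resize(A["pixels"][110:220,230:320],None,fx=5,fy=5,interpolation=2)
cv2.imwrite("pics/d.png",a[:,:,::-1])
for nm,s in (("A",A),("B",B)):
    o=bot.outline_of(s,"carrier")
    if not o: print("none");continue
    m=o[0]["region"];P=cloud(s,m);H=cv2.cvtColor(s["pixels"],cv2.COLOR_RGB2HSV)[m&(s["z_map"]>0)]
    g=(H[:,0]>40)&(H[:,0]<85)&(H[:,1]>120)&(P[:,2]<.03)
    if g.sum()>20: print(nm,"tray",cv2.minAreaRect((P[g,:2]*1000).astype(np.float32)))
    t=(P[:,2]>.165)&(P[:,2]<.222); 
    if t.any(): print("grip",t.sum(),np.median(P[t],0))
E
```

```text
clock: 2.9
tool_pos: [0.4765, -0.1398, 0.3302]
orientation: [3.083, -0.602, -0.001]
force: [0.2, -0.5, 0.5]
opening: 0.0557
gripper_force: 0.0
t 2.9 p [ 0.4765 -0.1398  0.3302] yang -112.09 zax [-0.0004 -0.0002 -1.    ] F [ 0.1556 -0.4786  0.498 ] M [ 0.0154 -0.0468  0.0596] open 0.0557 gf 0.0
A tray ((481.7679443359375, -122.44648742675781), (101.89244842529297, 38.96406173706055), 60.69593811035156)
grip 68 [ 0.475  -0.1332  0.1947]
```

```bash
python3 -m crank '[{"tx":0,"ty":-0.14,"tz":3,"hand":0.3},{"tx":0,"ty":-0.14,"tz":6,"hand":0.3},{"tx":0,"ty":-0.14,"tz":9,"hand":0.3},{"tx":0,"ty":-0.14,"tz":11,"hand":0.2},{"tx":0,"ty":-0.14,"tz":13,"hand":0},{"tx":0,"ty":-0.14,"tz":14.5,"hand":-0.2},{"tx":0,"ty":-0.14,"tz":15.4,"hand":-0.4},{"tx":0,"ty":-0.14,"tz":15.4,"hand":-0.5},{"tx":0,"ty":-0.14,"tz":15.4,"hand":-0.55},{"tx":0,"ty":-0.14,"tz":15.4,"hand":-0.6},{"tx":0,"ty":-0.14,"tz":15.4,"hand":-0.6}]' 20
python3 - <<'E'
from h import *
st()
A=bot.snapshot("scene");B=bot.snapshot("top")
a=cv2.resize(A["pixels"][110:210,230:320],None,fx=6,fy=6,interpolation=2)
cv2.imwrite("pics/e.png",a[:,:,::-1])
E
```

```text
t 3.1 p [ 0.4767 -0.1398  0.3304] yang -112.13 zax [ 0.0001 -0.0001 -1.    ] F [-0.4118 -0.5263  0.7179] M [-0.0009  0.0263  0.0253] open 0.0556 gf 0.0validation failed for argument at $[0]...
```

View pics/e.png

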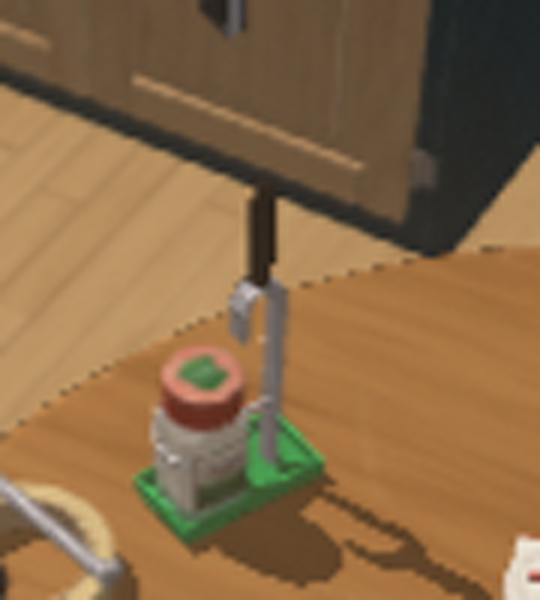

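The carrier is untouched and upright, with the bar top at about (274,141) in the full image. The call was refused because every row needs all the keys. I'll check the projection before descending.

```bash
python3 - <<'E'
from h import *
A=bot.snapshot("scene")
print(proj(A,[[.477,-.1385,.225],[.477,-.1385,.153],bot.sense()["tool_pos"]]))
bar=cv2.cvtColor(A["pixels"],cv2.COLOR_RGB2GRAY)[136:162,266:284]
for r in range(138,160,3): 
    w=np.clip(75-bar[r-136].astype(float),0,None); print(r,(w*np.arange(266,284)).sum()/max(w.sum(),1),w.astype(int))
E
python3 -m crank '[{"tx":0,"ty":-0.14,"tz":3,"rx":0,"ry":0,"rz":0,"hand":0.3},{"tx":0,"ty":-0.14,"tz":6,"rx":0,"ry":0,"rz":0,"hand":0.3},{"tx":0,"ty":-0.14,"tz":9,"rx":0,"ry":0,"rz":0,"hand":0.3},{"tx":0,"ty":-0.14,"tz":9,"rx":0,"ry":0,"rz":0,"hand":0.3}]' 20
python3 - <<'E'
from h import *
st()
A=bot.snapshot("scene");B=bot.snapshot("top")
a=cv2.resize(A["pixels"][90:210,220:320],None,fx=5,fy=5,interpolation=2)
cv2.imwrite("pics/f.png",a[:,:,::-1])
E
```

```text
[[273.93446453 139.29422096]
 [273.08631441 156.33018297]
 [275.47186462 111.32680273]]
138 269.6926605504587 [21 28 29 28 28 28 23 19 14  0  0  0  0  0  0  0  0  0]
141 276.60546875 [ 0  0  0  0  0  0  0 31 32 34 31 30 30 30 24 14  0  0]
144 276.73423423423424 [ 0  0  0  0  0  0 35 35 34 34  0  0  0  0  0 24 30 30]
147 273.53284671532845 [ 0  0  0  0  0  0 33 34 34 36  0  0  0  0  0  0  0  0]
150 273.5147058823529 [ 0  0  0  0  0  0 34 33 34 35  0  0  0  0  0  0  0  0]
153 273.5338345864662 [ 0  0  0  0  0  0 32 33 33 35  0  0  0  0  0  0  0  0]
156 272.8224299065421 [ 0  0  0  0  0 10 32 32 33  0  0  0  0  0  0  0  0  0]
159 0.0 [0 0 0 0 0 0 0 0 0 0 0 0 0 0 0 0 0 0]
clock: 3.58
tool_pos: [0.4753, -0.1369, 0.2356]
orientation: [-3.082, 0.601, 0.012]
force: [-0.5, 0.1, -1.0]
opening: 0.0558
gripper_force: 0.0
t 3.58 p [ 0.4753 -0.1369  0.2356] yang -112.06 zax [-0.0075  0.0029 -1.    ] F [-0.5437  0.0557 -1.0151] M [ 0.0292 -0.0018  0.0054] open 0.0558 gf 0.0
```

View pics/f.png

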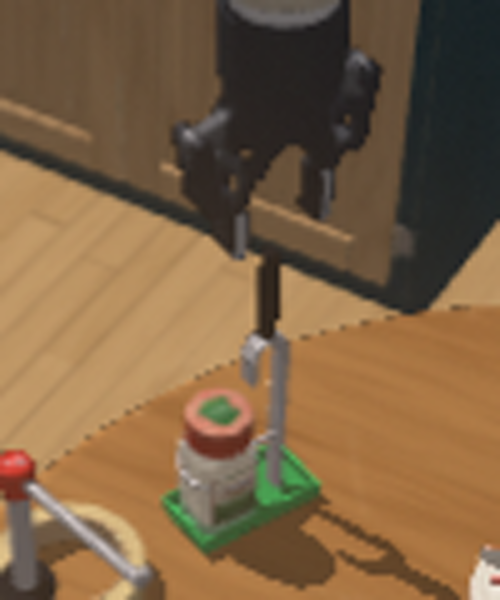

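The fingers straddle the bar: tips at about (268,140) and (284,132), bar top at (273.6,142) in full-image pixels. The bar column matches my prediction of 273.5. I'll descend and close partway, then check centring.

```bash
python3 -m crank '[{"tx":0,"ty":0,"tz":2,"rx":0,"ry":0,"rz":0,"hand":0.3},{"tx":0,"ty":0,"tz":4,"rx":0,"ry":0,"rz":0,"hand":0.2},{"tx":0,"ty":0,"tz":5.5,"rx":0,"ry":0,"rz":0,"hand":0},{"tx":0,"ty":0,"tz":6.4,"rx":0,"ry":0,"rz":0,"hand":-0.2},{"tx":0,"ty":0,"tz":6.4,"rx":0,"ry":0,"rz":0,"hand":-0.4},{"tx":0,"ty":0,"tz":6.4,"rx":0,"ry":0,"rz":0,"hand":-0.45},{"tx":0,"ty":0,"tz":6.4,"rx":0,"ry":0,"rz":0,"hand":-0.45},{"tx":0,"ty":0,"tz":6.4,"rx":0,"ry":0,"rz":0,"hand":-0.45}]' 20
python3 - <<'E'
from h import *
st(); go([.477,-.1385,.176],68)
A=bot.snapshot("scene");B=bot.snapshot("top")
a=cv2.resize(A["pixels"][110:200,240:310],None,fx=8,fy=8,interpolation=2)
cv2.imwrite("pics/g.png",a[:600,:,::-1])
E
```

```text
clock: 4.35
tool_pos: [0.4783, -0.1378, 0.1776]
orientation: [3.083, -0.6, 0.003]
force: [0.3, -0.7, -0.5]
opening: 0.0235
gripper_force: 0.0
t 4.35 p [ 0.4783 -0.1378  0.1776] yang -112.04 zax [ 0.002  -0.0008 -1.    ] F [ 0.2582 -0.7117 -0.5119] M [-0.0397  0.0198  0.0017] open 0.0235 gf 0.0
t -0.10 0.11 0.16  | r -0.19 0.00 179.96  | r -0.00 -0.12 -0.04
```

View pics/g.png

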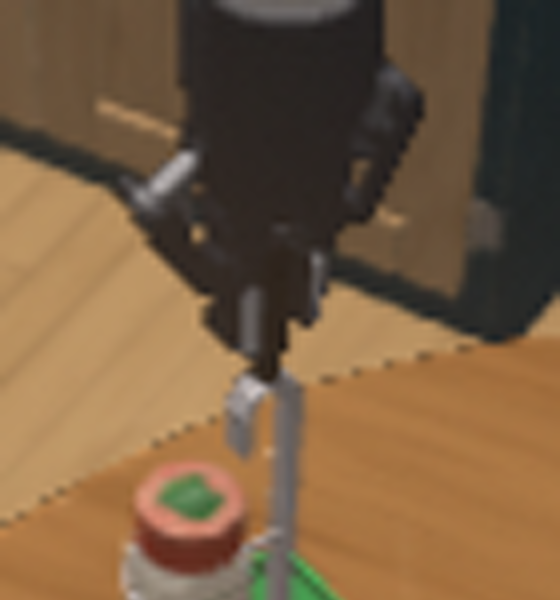

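The left pad strip is at about x=253 and the right one at about 316 in the crop. Allowing for the 11 mm side-face offset, the hand centre is about 270 and the bar about 267, so it is centred within about 2 mm. Closing.

```bash
python3 -m crank '[{"tx":0,"ty":0,"tz":0.15,"rx":0,"ry":0,"rz":0,"hand":-0.55},{"tx":0,"ty":0,"tz":0.15,"rx":0,"ry":0,"rz":0,"hand":-0.6},{"tx":0,"ty":0,"tz":0.15,"rx":0,"ry":0,"rz":0,"hand":-0.65},{"tx":0,"ty":0,"tz":0.15,"rx":0,"ry":0,"rz":0,"hand":-0.7},{"tx":0,"ty":0,"tz":0.15,"rx":0,"ry":0,"rz":0,"hand":-0.75},{"tx":0,"ty":0,"tz":0.15,"rx":0,"ry":0,"rz":0,"hand":-1},{"tx":0,"ty":0,"tz":0.15,"rx":0,"ry":0,"rz":0,"hand":-1}]' 20
python3 -c "from h import *; st()"
python3 -m crank '[{"tx":0,"ty":0,"tz":0,"rx":0,"ry":0,"rz":0,"hand":-1},{"tx":0,"ty":0,"tz":0,"rx":0,"ry":0,"rz":0,"hand":-1},{"tx":0,"ty":0,"tz":0,"rx":0,"ry":0,"rz":0,"hand":-1},{"tx":0,"ty":0,"tz":0,"rx":0,"ry":0,"rz":0,"hand":-1}]' 80
python3 -c "from h import *; st()"
```

```text
clock: 5.03
tool_pos: [0.4776, -0.1376, 0.1748]
orientation: [3.084, -0.601, -0.0]
force: [-1.6, 0.2, -0.2]
opening: 0.012
gripper_force: 20.1
t 5.03 p [ 0.4776 -0.1376  0.1748] yang -112.04 zax [-0.0001 -0.     -1.    ] F [-1.6454  0.2453 -0.2212] M [-0.0681  0.1086  0.0244] open 0.012 gf 20.120949447155
clock: 5.37
tool_pos: [0.4777, -0.1377, 0.1749]
orientation: [3.084, -0.6, 0.0]
force: [-0.8, -1.4, 3.8]
opening: 0.0109
gripper_force: 78.2
t 5.37 p [ 0.4777 -0.1377  0.1749] yang -112.04 zax [ 0.0002 -0.0002 -1.    ] F [-0.7756 -1.3945  3.7803] M [-0.1458  0.2264 -0.0016] open 0.0109 gf 78.24319839477539
```

```bash
python3 -m crank '[{"tx":0,"ty":0,"tz":-0.2,"rx":0,"ry":0,"rz":0,"hand":-1},{"tx":0,"ty":0,"tz":-0.5,"rx":0,"ry":0,"rz":0,"hand":-1},{"tx":0,"ty":0,"tz":-1,"rx":0,"ry":0,"rz":0,"hand":-1},{"tx":0,"ty":0,"tz":-1.7,"rx":0,"ry":0,"rz":0,"hand":-1},{"tx":0,"ty":0,"tz":-2.6,"rx":0,"ry":0,"rz":0,"hand":-1},{"tx":0,"ty":0,"tz":-3.5,"rx":0,"ry":0,"rz":0,"hand":-1},{"tx":0,"ty":0,"tz":-4.5,"rx":0,"ry":0,"rz":0,"hand":-1},{"tx":0,"ty":0,"tz":-5.5,"rx":0,"ry":0,"rz":0,"hand":-1},{"tx":0,"ty":0,"tz":-6.5,"rx":0,"ry":0,"rz":0,"hand":-1},{"tx":0,"ty":0,"tz":-7.5,"rx":0,"ry":0,"rz":0,"hand":-1},{"tx":0,"ty":0,"tz":-8.5,"rx":0,"ry":0,"rz":0,"hand":-1},{"tx":0,"ty":0,"tz":-9.5,"rx":0,"ry":0,"rz":0,"hand":-1},{"tx":0,"ty":0,"tz":-10.5,"rx":0,"ry":0,"rz":0,"hand":-1},{"tx":0,"ty":0,"tz":-11.5,"rx":0,"ry":0,"rz":0,"hand":-1},{"tx":0,"ty":0,"tz":-12.2,"rx":0,"ry":0,"rz":0,"hand":-1},{"tx":0,"ty":0,"tz":-12.6,"rx":0,"ry":0,"rz":0,"hand":-1},{"tx":0,"ty":0,"tz":-12.7,"rx":0,"ry":0,"rz":0,"hand":-1},{"tx":0,"ty":0,"tz":-12.7,"rx":0,"ry":0,"rz":0,"hand":-1},{"tx":0,"ty":0,"tz":-12.7,"rx":0,"ry":0,"rz":0,"hand":-1},{"tx":0,"ty":0,"tz":-12.7,"rx":0,"ry":0,"rz":0,"hand":-1}]' 80
cat >> h.py <<'E'
def favg(n=6):
    f=[];m=[]
    for i in range(n):
        s=bot.snapshot("top" if i%2 else "scene"); q=bot.sense(); f.append(q["force"]); m.append(q["torque"])
    f=np.array(f); print("Favg",f.mean(0),"sd",f.std(0),"M",np.mean(m,0)); return s
E
python3 -c "
from h import *
st();favg(10);st();go([.335,-.0,.302],72);go([.335,.1535,.302],75.2)"
```

```text
clock: 7.03
tool_pos: [0.4775, -0.1375, 0.3013]
orientation: [-3.083, 0.601, 0.001]
force: [-0.2, -0.9, -3.1]
opening: 0.0109
gripper_force: 77.8
t 7.03 p [ 0.4775 -0.1375  0.3013] yang -112.04 zax [-0.0009  0.0004 -1.    ] F [-0.1506 -0.9367 -3.1456] M [-0.0421  0.1127  0.0151] open 0.0109 gf 77.82645106315613
Favg [ 0.2843 -0.0391 -3.2092] sd [0.3688 0.2743 0.4137] M [-0.0751  0.0298 -0.0016]
t 7.53 p [ 0.4777 -0.1376  0.3018] yang -112.04 zax [-0.      0.0001 -1.    ] F [ 0.3376  0.0007 -2.4614] M [-0.1041 -0.0012 -0.0236] open 0.0105 gf 77.82508492469788
t -18.39 -7.40 -0.02  | r 0.01 0.01 175.96  | r -0.00 0.00 -4.04
t -24.15 -21.63 -0.02  | r 0.01 0.01 172.76  | r -0.00 0.00 -7.24
```

```bash
python3 -m crank '[{"tx":-0.5,"ty":-0.2,"tz":0,"rx":0,"ry":0,"rz":0,"hand":-1},{"tx":-1.5,"ty":-0.6,"tz":0,"rx":0,"ry":0,"rz":0,"hand":-1},{"tx":-3,"ty":-1.2,"tz":0,"rx":0,"ry":0,"rz":-0.5,"hand":-1},{"tx":-5,"ty":-2,"tz":0,"rx":0,"ry":0,"rz":-1,"hand":-1},{"tx":-7,"ty":-2.8,"tz":0,"rx":0,"ry":0,"rz":-1.5,"hand":-1},{"tx":-9,"ty":-3.6,"tz":0,"rx":0,"ry":0,"rz":-2,"hand":-1},{"tx":-11,"ty":-4.4,"tz":0,"rx":0,"ry":0,"rz":-2.5,"hand":-1},{"tx":-13,"ty":-5.2,"tz":0,"rx":0,"ry":0,"rz":-3,"hand":-1},{"tx":-15,"ty":-6.2,"tz":0,"rx":0,"ry":0,"rz":-3.5,"hand":-1},{"tx":-17,"ty":-7.5,"tz":0,"rx":0,"ry":0,"rz":-4,"hand":-1},{"tx":-18.5,"ty":-9,"tz":0,"rx":0,"ry":0,"rz":-4.5,"hand":-1},{"tx":-20,"ty":-11,"tz":0,"rx":0,"ry":0,"rz":-5,"hand":-1},{"tx":-21,"ty":-13,"tz":0,"rx":0,"ry":0,"rz":-5.5,"hand":-1},{"tx":-22,"ty":-15,"tz":0,"rx":0,"ry":0,"rz":-6,"hand":-1},{"tx":-23,"ty":-17,"tz":0,"rx":0,"ry":0,"rz":-6.5,"hand":-1},{"tx":-23.6,"ty":-19,"tz":0,"rx":0,"ry":0,"rz":-7,"hand":-1},{"tx":-24,"ty":-20.5,"tz":0,"rx":0,"ry":0,"rz":-7.2,"hand":-1},{"tx":-24.15,"ty":-21.4,"tz":0,"rx":0,"ry":0,"rz":-7.2,"hand":-1},{"tx":-24.15,"ty":-21.65,"tz":0,"rx":0,"ry":0,"rz":-7.2,"hand":-1},{"tx":-24.15,"ty":-21.65,"tz":0,"rx":0,"ry":0,"rz":-7.2,"hand":-1}]' 80
python3 - <<'E'
from h import *
st();B=favg(12);A=bot.snapshot("scene");st()
for nm,s in (("A",A),("B",B)):
    for q in ("crook","grip","hook","scale"):
        r=bot.place_of(s,q); print(nm,q,[(np.array(k["pixel"]).round(1),round(k["score"],2)) for k in r[:1]])
    for q in ("hook","carrier"):
        o=bot.outline_of(s,q)
        if not o: continue
        m=o[0]["region"]; P=cloud(s,m); print(q,m.sum())
        if q=="hook":
            t=(P[:,2]>.242)&(P[:,2]<.253)&(P[:,0]<.475)
            if t.sum()>5:
                c=np.polyfit(P[t,0],P[t,1],1); print("peg line angle",np.degrees(np.arctan(c[0])),"y at .4316",np.polyval(c,.4316),"zmed",np.median(P[t,2]),"xmin",P[P[:,2]>.24,0].min())
        else:
            H=cv2.cvtColor(s["pixels"],cv2.COLOR_RGB2HSV)[m&(s["z_map"]>0)]
            g=(H[:,0]>40)&(H[:,0]<85)&(H[:,1]>120)
            if g.sum()>20: print("tray",cv2.minAreaRect((P[g,:2]*1000).astype(np.float32)),np.median(P[g,2]))
E_="""
"""
cr=lambda s,r,c,f: cv2.resize(s["pixels"][r:r+120,c:c+130],None,fx=f,fy=f,interpolation=2)
cv2.imwrite("pics/h.png",np.hstack([cr(A,150,190,3),cr(B,150,180,3)])[:,:,::-1])
E
```

```text
clock: 9.2
tool_pos: [0.3348, 0.1538, 0.3017]
orientation: [3.115, -0.404, -0.0]
force: [-1.0, -0.8, -2.8]
opening: 0.0106
gripper_force: 78.1
t 9.2 p [0.3348 0.1538 0.3017] yang -104.79 zax [-0.0002 -0.0002 -1.    ] F [-1.0497 -0.8111 -2.8277] M [-0.1369 -0.0095 -0.0287] open 0.0106 gf 78.0525290966034
Favg [ 0.1905 -0.0821 -3.2447] sd [0.4586 0.4737 0.3464] M [-0.0878  0.0301  0.014 ]
t 9.85 p [0.3351 0.1537 0.3018] yang -104.85 zax [ 0. -0. -1.] F [-0.0229 -0.062  -3.3271] M [-0.1185  0.014  -0.0303] open 0.0108 gf 78.0522894859314
A crook [(array([263.9, 212.7]), 0.87)]
A grip [(array([265. , 200.9]), 0.81)]
A hook [(array([238.4, 193.4]), 0.73)]
A scale [(array([227. , 234.2]), 0.9)]
hook 240
peg line angle -15.368803152493129 y at .4316 0.1315385437129835 zmed 0.24649935781347354 xmin 0.3900808470996252
carrier 1242
tray ((338.8780517578125, 169.77774047851562), (98.35396575927734, 51.760009765625), 74.43254852294922) 0.13368789721511598
B crook []
B grip []
B hook []
B scale [(array([221. , 204.3]), 0.54)]
```

View pics/h.png

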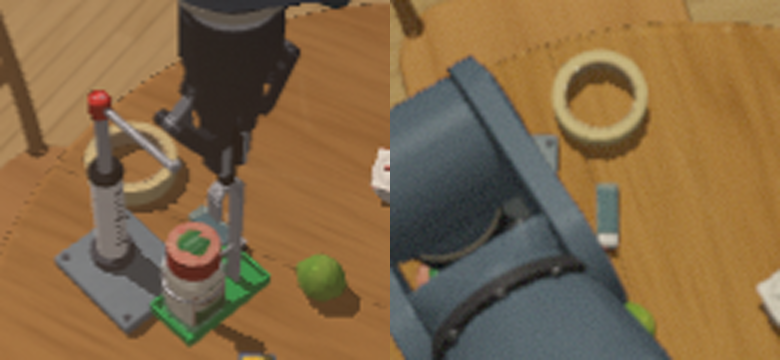

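The left view shows the carrier held upright by the fingers with its crook just robot-side of the peg's upturned tip, jar toward +y. In the right view the arm hides it. Measured tray heading 74.4° and position agree with the TCP. Sliding the crook over the peg, in two stages.

```bash
python3 -m crank '[{"tx":0.3,"ty":-0.1,"tz":0,"rx":0,"ry":0,"rz":0,"hand":-1},{"tx":0.8,"ty":-0.1,"tz":0,"rx":0,"ry":0,"rz":0,"hand":-1},{"tx":1.4,"ty":-0.1,"tz":0,"rx":0,"ry":0,"rz":0,"hand":-1},{"tx":2,"ty":-0.1,"tz":0,"rx":0,"ry":0,"rz":0,"hand":-1},{"tx":2.7,"ty":-0.1,"tz":0,"rx":0,"ry":0,"rz":0,"hand":-1},{"tx":3.4,"ty":-0.1,"tz":0,"rx":0,"ry":0,"rz":0,"hand":-1},{"tx":4.1,"ty":-0.1,"tz":0,"rx":0,"ry":0,"rz":0,"hand":-1},{"tx":4.8,"ty":-0.1,"tz":0,"rx":0,"ry":0,"rz":0,"hand":-1},{"tx":5.4,"ty":-0.1,"tz":0,"rx":0,"ry":0,"rz":0,"hand":-1},{"tx":6,"ty":-0.1,"tz":0,"rx":0,"ry":0,"rz":0,"hand":-1},{"tx":6.3,"ty":-0.1,"tz":0,"rx":0,"ry":0,"rz":0,"hand":-1},{"tx":6.5,"ty":-0.1,"tz":0,"rx":0,"ry":0,"rz":0,"hand":-1},{"tx":6.5,"ty":-0.1,"tz":0,"rx":0,"ry":0,"rz":0,"hand":-1}]' 80
python3 - <<'E'
from h import *
st();A=favg(5);A=bot.snapshot("scene");st();go([.4316,.1292,.3018],75)
np.savez("A.npz",px=A["pixels"])
cv2.imwrite("pics/i.png",cv2.resize(A["pixels"][140:260,200:300],None,fx=5,fy=5,interpolation=2)[:,:,::-1])
E
```

```text
clock: 11.53
tool_pos: [0.3984, 0.138, 0.3018]
orientation: [3.115, -0.406, -0.0]
force: [-0.2, -0.9, -3.8]
opening: 0.0111
gripper_force: 78.1
t 11.53 p [0.3984 0.138  0.3018] yang -104.85 zax [-0.0001  0.     -1.    ] F [-0.2372 -0.851  -3.762 ] M [-0.0831  0.0248 -0.0059] open 0.0111 gf 78.11185956001282
Favg [-0.0468  0.0302 -3.3711] sd [0.7424 0.1619 0.2623] M [-0.0778  0.0196 -0.0255]
t 11.83 p [0.398  0.1381 0.3018] yang -104.83 zax [ 0.  0. -1.] F [-0.2371 -1.1225 -4.0016] M [-0.1546  0.0257 -0.0134] open 0.011 gf 78.11092972755432
t 3.48 -0.00 0.00  | r 0.00 -0.00 -179.83  | r -0.00 -0.00 0.17
```

View pics/i.png

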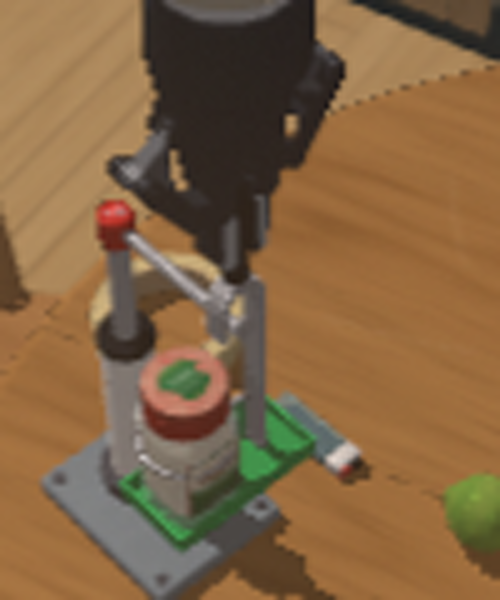

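The peg's tip is now inside the crook gap, at about (248,204) in the full image, between the free end and the shank, with no side force. Going on to the hook point, then lowering to just above contact.

```bash
python3 -m crank '[{"tx":0.4,"ty":0,"tz":0,"rx":0,"ry":0,"rz":0,"hand":-1},{"tx":1,"ty":0,"tz":0,"rx":0,"ry":0,"rz":0,"hand":-1},{"tx":1.6,"ty":0,"tz":0,"rx":0,"ry":0,"rz":0,"hand":-1},{"tx":2.3,"ty":0,"tz":0,"rx":0,"ry":0,"rz":0,"hand":-1},{"tx":3,"ty":0,"tz":0,"rx":0,"ry":0,"rz":0,"hand":-1},{"tx":3.4,"ty":0,"tz":0,"rx":0,"ry":0,"rz":0,"hand":-1},{"tx":3.5,"ty":0,"tz":0,"rx":0,"ry":0,"rz":0,"hand":-1},{"tx":3.5,"ty":0,"tz":0.3,"rx":0,"ry":0,"rz":0,"hand":-1},{"tx":3.5,"ty":0,"tz":0.6,"rx":0,"ry":0,"rz":0,"hand":-1},{"tx":3.5,"ty":0,"tz":0.9,"rx":0,"ry":0,"rz":0,"hand":-1},{"tx":3.5,"ty":0,"tz":1.2,"rx":0,"ry":0,"rz":0,"hand":-1},{"tx":3.5,"ty":0,"tz":1.5,"rx":0,"ry":0,"rz":0,"hand":-1},{"tx":3.5,"ty":0,"tz":1.7,"rx":0,"ry":0,"rz":0,"hand":-1},{"tx":3.5,"ty":0,"tz":1.9,"rx":0,"ry":0,"rz":0,"hand":-1},{"tx":3.5,"ty":0,"tz":2.0,"rx":0,"ry":0,"rz":0,"hand":-1},{"tx":3.5,"ty":0,"tz":2.0,"rx":0,"ry":0,"rz":0,"hand":-1},{"tx":3.5,"ty":0,"tz":2.0,"rx":0,"ry":0,"rz":0,"hand":-1}]' 80
python3 -c "
from h import *
st();favg(20);st()"
```

```text
clock: 13.25
tool_pos: [0.432, 0.1291, 0.2818]
orientation: [-3.115, 0.406, -0.0]
force: [0.5, 0.1, -2.9]
opening: 0.0111
gripper_force: 78.1
t 13.25 p [0.432  0.1291 0.2818] yang -104.84 zax [ 0.  0. -1.] F [ 0.4945  0.1274 -2.8781] M [-0.1101  0.0141  0.0607] open 0.0111 gf 78.08482646942139
Favg [ 0.0148  0.0394 -3.2073] sd [0.4821 0.4274 0.3368] M [-0.0684  0.0278  0.0062]
t 14.25 p [0.432  0.1291 0.2818] yang -104.84 zax [-0.0001 -0.     -1.    ] F [ 0.8132  0.7947 -3.4327] M [-0.0568  0.0087 -0.0282] open 0.0107 gf 78.08499455451965
```

```bash
python3 -m crank '[{"tx":0,"ty":0,"tz":0.1,"rx":0,"ry":0,"rz":0,"hand":-1},{"tx":0,"ty":0,"tz":0.2,"rx":0,"ry":0,"rz":0,"hand":-1},{"tx":0,"ty":0,"tz":0.3,"rx":0,"ry":0,"rz":0,"hand":-1},{"tx":0,"ty":0,"tz":0.4,"rx":0,"ry":0,"rz":0,"hand":-1},{"tx":0,"ty":0,"tz":0.5,"rx":0,"ry":0,"rz":0,"hand":-1},{"tx":0,"ty":0,"tz":0.6,"rx":0,"ry":0,"rz":0,"hand":-1},{"tx":0,"ty":0,"tz":0.7,"rx":0,"ry":0,"rz":0,"hand":-1},{"tx":0,"ty":0,"tz":0.8,"rx":0,"ry":0,"rz":0,"hand":-1},{"tx":0,"ty":0,"tz":0.9,"rx":0,"ry":0,"rz":0,"hand":-1},{"tx":0,"ty":0,"tz":1.0,"rx":0,"ry":0,"rz":0,"hand":-1},{"tx":0,"ty":0,"tz":1.1,"rx":0,"ry":0,"rz":0,"hand":-1},{"tx":0,"ty":0,"tz":1.2,"rx":0,"ry":0,"rz":0,"hand":-1},{"tx":0,"ty":0,"tz":1.3,"rx":0,"ry":0,"rz":0,"hand":-1},{"tx":0,"ty":0,"tz":1.4,"rx":0,"ry":0,"rz":0,"hand":-1},{"tx":0,"ty":0,"tz":1.5,"rx":0,"ry":0,"rz":0,"hand":-1},{"tx":0,"ty":0,"tz":1.6,"rx":0,"ry":0,"rz":0,"hand":-1},{"tx":0,"ty":0,"tz":1.7,"rx":0,"ry":0,"rz":0,"hand":-1},{"tx":0,"ty":0,"tz":1.8,"rx":0,"ry":0,"rz":0,"hand":-1},{"tx":0,"ty":0,"tz":1.9,"rx":0,"ry":0,"rz":0,"hand":-1},{"tx":0,"ty":0,"tz":2.0,"rx":0,"ry":0,"rz":0,"hand":-1}]' 80
python3 -c "
from h import *
st();favg(20);st()"
```

```text
clock: 15.92
tool_pos: [0.432, 0.1291, 0.2617]
orientation: [-3.115, 0.406, -0.0]
force: [-0.2, -0.6, -2.3]
opening: 0.0109
gripper_force: 78.3
t 15.92 p [0.432  0.1291 0.2617] yang -104.84 zax [ 0.0001  0.     -1.    ] F [-0.2425 -0.629  -2.2806] M [-0.1286  0.0713  0.0306] open 0.0109 gf 78.28501582145691
Favg [-0.2178  0.0514 -1.6412] sd [0.5566 0.5228 0.525 ] M [-0.0987  0.0607 -0.0013]
t 16.92 p [0.432  0.1291 0.2618] yang -104.84 zax [ 0.  0. -1.] F [-0.1926  0.2379 -1.7774] M [-0.1383  0.0153 -0.0213] open 0.0108 gf 78.28832745552063
```

```bash
python3 -m crank '[{"tx":0,"ty":0,"tz":0.1,"rx":0,"ry":0,"rz":0,"hand":-1},{"tx":0,"ty":0,"tz":0.2,"rx":0,"ry":0,"rz":0,"hand":-1},{"tx":0,"ty":0,"tz":0.3,"rx":0,"ry":0,"rz":0,"hand":-1},{"tx":0,"ty":0,"tz":0.4,"rx":0,"ry":0,"rz":0,"hand":-1},{"tx":0,"ty":0,"tz":0.5,"rx":0,"ry":0,"rz":0,"hand":-1},{"tx":0,"ty":0,"tz":0.6,"rx":0,"ry":0,"rz":0,"hand":-1},{"tx":0,"ty":0,"tz":0.7,"rx":0,"ry":0,"rz":0,"hand":-1},{"tx":0,"ty":0,"tz":0.8,"rx":0,"ry":0,"rz":0,"hand":-1},{"tx":0,"ty":0,"tz":0.9,"rx":0,"ry":0,"rz":0,"hand":-1},{"tx":0,"ty":0,"tz":1.0,"rx":0,"ry":0,"rz":0,"hand":-1},{"tx":0,"ty":0,"tz":1.07,"rx":0,"ry":0,"rz":0,"hand":-1},{"tx":0,"ty":0,"tz":1.13,"rx":0,"ry":0,"rz":0,"hand":-1},{"tx":0,"ty":0,"tz":1.18,"rx":0,"ry":0,"rz":0,"hand":-1},{"tx":0,"ty":0,"tz":1.2,"rx":0,"ry":0,"rz":0,"hand":-1},{"tx":0,"ty":0,"tz":1.2,"rx":0,"ry":0,"rz":0,"hand":-1}]' 80
python3 -c "
from h import *
st();favg(30);st()"
```

```text
clock: 18.17
tool_pos: [0.432, 0.1291, 0.2498]
orientation: [-3.115, 0.406, -0.0]
force: [0.5, -0.3, -0.7]
opening: 0.011
gripper_force: 78.5
t 18.17 p [0.432  0.1291 0.2498] yang -104.84 zax [ 0.  0. -1.] F [ 0.5122 -0.3343 -0.659 ] M [-0.0801  0.0605  0.0228] open 0.011 gf 78.4810996055603
Favg [ 0.0085  0.0081 -0.1322] sd [0.4756 0.4941 0.6076] M [-0.0741  0.0271  0.0094]
t 19.67 p [0.432  0.1291 0.2498] yang -104.84 zax [ 0.  0. -1.] F [-0.6633  0.5726  0.6412] M [-0.0634  0.0394  0.0251] open 0.0111 gf 78.48173975944519
```

```bash
python3 -m crank '[{"tx":0,"ty":0,"tz":0.05,"rx":0,"ry":0,"rz":0,"hand":-1},{"tx":0,"ty":0,"tz":0.1,"rx":0,"ry":0,"rz":0,"hand":-1},{"tx":0,"ty":0,"tz":0.1,"rx":0,"ry":0,"rz":0,"hand":-1},{"tx":0,"ty":0,"tz":0.1,"rx":0,"ry":0,"rz":0,"hand":-1}]' 80
python3 - <<'E'
from h import *
favg(30);st()
A=bot.snapshot("scene")
for q in ("hook","stem"):
    o=bot.outline_of(A,q)
    if o:
        P=cloud(A,o[0]["region"]); H=cv2.cvtColor(A["pixels"],cv2.COLOR_RGB2HSV)[o[0]["region"]&(A["z_map"]>0)]
        red=((H[:,0]<8)|(H[:,0]>172))&(H[:,1]>130); print(q,red.sum(), "collar top z",np.sort(P[red,2])[-8:] if red.any() else "")
E
```

```text
clock: 20.0
tool_pos: [0.432, 0.1291, 0.2488]
orientation: [-3.115, 0.406, 0.0]
force: [0.8, -0.4, -0.1]
opening: 0.011
gripper_force: 78.5
Favg [ 0.0542229   0.06595369 -0.00511602] sd [0.50515448 0.42899619 0.38089168] M [-0.06464398  0.01026095  0.00142756]
t 21.5 p [0.432  0.1291 0.2488] yang -104.84 zax [-0.  0. -1.] F [-0.1893  0.8369  0.234 ] M [-0.0642  0.0094  0.006 ] open 0.0109 gf 78.49862337112427
hook 28 collar top z [0.2279 0.2279 0.2282 0.2291 0.2292 0.2293 0.2303 0.2315]
stem 19 collar top z [0.2193 0.22   0.2208 0.222  0.2239 0.2245 0.2252 0.2291]
```

The wrist force is now 0.0 N, so the spring carries all the weight. The collar top is at about 0.229, giving a deflection of about 25 mm, which fits. Next: ease the grip, then open gradually.

```bash
python3 -m crank '[{"tx":0,"ty":0,"tz":0,"rx":0,"ry":0,"rz":0,"hand":-1},{"tx":0,"ty":0,"tz":0,"rx":0,"ry":0,"rz":0,"hand":-1},{"tx":0,"ty":0,"tz":0,"rx":0,"ry":0,"rz":0,"hand":-1}]' 50
python3 -m crank '[{"tx":0,"ty":0,"tz":0,"rx":0,"ry":0,"rz":0,"hand":-1},{"tx":0,"ty":0,"tz":0,"rx":0,"ry":0,"rz":0,"hand":-1},{"tx":0,"ty":0,"tz":0,"rx":0,"ry":0,"rz":0,"hand":-1}]' 20
python3 -m crank '[{"tx":0,"ty":0,"tz":0,"rx":0,"ry":0,"rz":0,"hand":-0.76},{"tx":0,"ty":0,"tz":0,"rx":0,"ry":0,"rz":0,"hand":-0.74},{"tx":0,"ty":0,"tz":0,"rx":0,"ry":0,"rz":0,"hand":-0.73},{"tx":0,"ty":0,"tz":0,"rx":0,"ry":0,"rz":0,"hand":-0.72},{"tx":0,"ty":0,"tz":0,"rx":0,"ry":0,"rz":0,"hand":-0.71},{"tx":0,"ty":0,"tz":0,"rx":0,"ry":0,"rz":0,"hand":-0.70},{"tx":0,"ty":0,"tz":0,"rx":0,"ry":0,"rz":0,"hand":-0.69},{"tx":0,"ty":0,"tz":0,"rx":0,"ry":0,"rz":0,"hand":-0.68},{"tx":0,"ty":0,"tz":0,"rx":0,"ry":0,"rz":0,"hand":-0.67},{"tx":0,"ty":0,"tz":0,"rx":0,"ry":0,"rz":0,"hand":-0.66}]'
python3 -c "
from h import *
st();favg(6);st()"
```

```text
clock: 21.9
tool_pos: [0.432, 0.1291, 0.2488]
orientation: [3.115, -0.406, 0.0]
force: [-0.2, 0.3, 0.8]
opening: 0.0106
gripper_force: 78.5
clock: 22.15
tool_pos: [0.432, 0.1291, 0.2488]
orientation: [-3.115, 0.406, 0.0]
force: [-0.3, 0.5, -0.7]
opening: 0.0108
gripper_force: 78.5
clock: 22.98
tool_pos: [0.432, 0.1291, 0.2488]
orientation: [-3.115, 0.406, -0.0]
force: [0.4, 0.3, 0.3]
opening: 0.0142
gripper_force: 0.6
t 22.98 p [0.432  0.1291 0.2488] yang -104.84 zax [ 0.      0.0001 -1.    ] F [0.3547 0.314  0.269 ] M [ 0.1579  0.0012 -0.048 ] open 0.0142 gf 0.5698142386972904
Favg [ 0.1868  1.3269 -0.1411] sd [0.4661 0.6627 0.4479] M [ 0.1735 -0.0574 -0.0106]
t 23.28 p [0.432  0.1291 0.2488] yang -104.84 zax [-0. -0. -1.] F [ 0.921  0.746 -0.571] M [ 0.1711 -0.0644 -0.011 ] open 0.0144 gf 0.6644028425216675
```

```bash
python3 -m crank '[{"tx":0,"ty":0,"tz":0,"rx":0,"ry":0,"rz":0,"hand":-0.65},{"tx":0,"ty":0,"tz":0,"rx":0,"ry":0,"rz":0,"hand":-0.64},{"tx":0,"ty":0,"tz":0,"rx":0,"ry":0,"rz":0,"hand":-0.63},{"tx":0,"ty":0,"tz":0,"rx":0,"ry":0,"rz":0,"hand":-0.62},{"tx":0,"ty":0,"tz":0,"rx":0,"ry":0,"rz":0,"hand":-0.60},{"tx":0,"ty":0,"tz":0,"rx":0,"ry":0,"rz":0,"hand":-0.58},{"tx":0,"ty":0,"tz":0,"rx":0,"ry":0,"rz":0,"hand":-0.56},{"tx":0,"ty":0,"tz":0,"rx":0,"ry":0,"rz":0,"hand":-0.54},{"tx":0,"ty":0,"tz":0,"rx":0,"ry":0,"rz":0,"hand":-0.52},{"tx":0,"ty":0,"tz":0,"rx":0,"ry":0,"rz":0,"hand":-0.50},{"tx":0,"ty":0,"tz":0,"rx":0,"ry":0,"rz":0,"hand":-0.48},{"tx":0,"ty":0,"tz":0,"rx":0,"ry":0,"rz":0,"hand":-0.46},{"tx":0,"ty":0,"tz":0,"rx":0,"ry":0,"rz":0,"hand":-0.44},{"tx":0,"ty":0,"tz":0,"rx":0,"ry":0,"rz":0,"hand":-0.42},{"tx":0,"ty":0,"tz":0,"rx":0,"ry":0,"rz":0,"hand":-0.40},{"tx":0,"ty":0,"tz":0,"rx":0,"ry":0,"rz":0,"hand":-0.38},{"tx":0,"ty":0,"tz":0,"rx":0,"ry":0,"rz":0,"hand":-0.36},{"tx":0,"ty":0,"tz":0,"rx":0,"ry":0,"rz":0,"hand":-0.34},{"tx":0,"ty":0,"tz":0,"rx":0,"ry":0,"rz":0,"hand":-0.32},{"tx":0,"ty":0,"tz":0,"rx":0,"ry":0,"rz":0,"hand":-0.30}]'
python3 -c "
from h import *
st();favg(6)"
```

```text
clock: 24.95
tool_pos: [0.432, 0.1291, 0.2488]
orientation: [-3.115, 0.406, 0.0]
force: [-0.1, 1.1, 0.3]
opening: 0.0299
gripper_force: 0.4
t 24.95 p [0.432  0.1291 0.2488] yang -104.84 zax [-0.0001  0.     -1.    ] F [-0.1151  1.0811  0.2696] M [ 0.1421 -0.0081  0.0699] open 0.0299 gf 0.43439264700282365
Favg [ 0.4495  0.4405 -0.0592] sd [0.5278 0.5605 0.4684] M [ 0.104  -0.0276 -0.0076]
```

```bash
python3 -m crank '[{"tx":0,"ty":0,"tz":0,"rx":0,"ry":0,"rz":0,"hand":-0.29},{"tx":0,"ty":0,"tz":0,"rx":0,"ry":0,"rz":0,"hand":-0.275},{"tx":0,"ty":0,"tz":0,"rx":0,"ry":0,"rz":0,"hand":-0.26},{"tx":0,"ty":0,"tz":0,"rx":0,"ry":0,"rz":0,"hand":-0.245},{"tx":0,"ty":0,"tz":0,"rx":0,"ry":0,"rz":0,"hand":-0.23},{"tx":0,"ty":0,"tz":0,"rx":0,"ry":0,"rz":0,"hand":-0.215},{"tx":0,"ty":0,"tz":0,"rx":0,"ry":0,"rz":0,"hand":-0.20},{"tx":0,"ty":0,"tz":0,"rx":0,"ry":0,"rz":0,"hand":-0.185},{"tx":0,"ty":0,"tz":0,"rx":0,"ry":0,"rz":0,"hand":-0.17},{"tx":0,"ty":0,"tz":0,"rx":0,"ry":0,"rz":0,"hand":-0.155},{"tx":0,"ty":0,"tz":0,"rx":0,"ry":0,"rz":0,"hand":-0.14},{"tx":0,"ty":0,"tz":0,"rx":0,"ry":0,"rz":0,"hand":-0.125},{"tx":0,"ty":0,"tz":0,"rx":0,"ry":0,"rz":0,"hand":-0.11},{"tx":0,"ty":0,"tz":0,"rx":0,"ry":0,"rz":0,"hand":-0.095},{"tx":0,"ty":0,"tz":0,"rx":0,"ry":0,"rz":0,"hand":-0.08},{"tx":0,"ty":0,"tz":0,"rx":0,"ry":0,"rz":0,"hand":-0.065},{"tx":0,"ty":0,"tz":0,"rx":0,"ry":0,"rz":0,"hand":-0.05},{"tx":0,"ty":0,"tz":0,"rx":0,"ry":0,"rz":0,"hand":-0.035},{"tx":0,"ty":0,"tz":0,"rx":0,"ry":0,"rz":0,"hand":-0.02},{"tx":0,"ty":0,"tz":0,"rx":0,"ry":0,"rz":0,"hand":0}]'
python3 - <<'E'
from h import *
st();favg(6);st()
A=bot.snapshot("scene")
cv2.imwrite("pics/j.png",cv2.resize(A["pixels"][140:260,200:300],None,fx=5,fy=5,interpolation=2)[:,:,::-1])
E
```

```text
clock: 26.92
tool_pos: [0.432, 0.1291, 0.2488]
orientation: [3.115, -0.406, -0.0]
force: [-0.7, 0.9, 1.0]
opening: 0.0428
gripper_force: 0.4
t 26.92 p [0.432  0.1291 0.2488] yang -104.84 zax [-0. -0. -1.] F [-0.7032  0.8712  1.0163] M [ 0.0753 -0.0658 -0.0156] open 0.0428 gf 0.3722895949613303
Favg [ 0.1474 -0.1613  0.0827] sd [0.4029 0.4462 0.4102] M [ 0.0146 -0.0132  0.0067]
t 27.22 p [0.432  0.1291 0.2488] yang -104.84 zax [-0.  0. -1.] F [ 0.4172 -0.747  -0.6672] M [-0.002  -0.0102 -0.0153] open 0.0426 gf 0.10024544462794438
```

View pics/j.png

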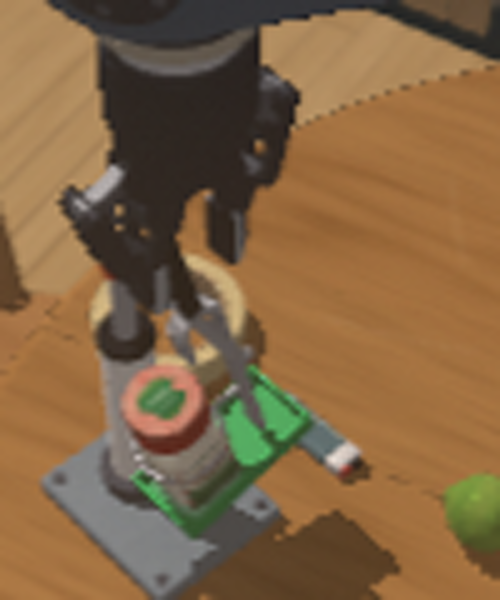

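The carrier has leaned to +y with its bar resting lightly on the left finger. It's clear of the sleeve, and the grip force is nearly zero. Continuing to open.

```bash
python3 -m crank '[{"tx":0,"ty":0,"tz":0,"rx":0,"ry":0,"rz":0,"hand":0.01},{"tx":0,"ty":0,"tz":0,"rx":0,"ry":0,"rz":0,"hand":0.02},{"tx":0,"ty":0,"tz":0,"rx":0,"ry":0,"rz":0,"hand":0.03},{"tx":0,"ty":0,"tz":0,"rx":0,"ry":0,"rz":0,"hand":0.04},{"tx":0,"ty":0,"tz":0,"rx":0,"ry":0,"rz":0,"hand":0.05},{"tx":0,"ty":0,"tz":0,"rx":0,"ry":0,"rz":0,"hand":0.06},{"tx":0,"ty":0,"tz":0,"rx":0,"ry":0,"rz":0,"hand":0.07},{"tx":0,"ty":0,"tz":0,"rx":0,"ry":0,"rz":0,"hand":0.08},{"tx":0,"ty":0,"tz":0,"rx":0,"ry":0,"rz":0,"hand":0.09},{"tx":0,"ty":0,"tz":0,"rx":0,"ry":0,"rz":0,"hand":0.1},{"tx":0,"ty":0,"tz":0,"rx":0,"ry":0,"rz":0,"hand":0.11},{"tx":0,"ty":0,"tz":0,"rx":0,"ry":0,"rz":0,"hand":0.12},{"tx":0,"ty":0,"tz":0,"rx":0,"ry":0,"rz":0,"hand":0.13},{"tx":0,"ty":0,"tz":0,"rx":0,"ry":0,"rz":0,"hand":0.14},{"tx":0,"ty":0,"tz":0,"rx":0,"ry":0,"rz":0,"hand":0.15},{"tx":0,"ty":0,"tz":0,"rx":0,"ry":0,"rz":0,"hand":0.16},{"tx":0,"ty":0,"tz":0,"rx":0,"ry":0,"rz":0,"hand":0.17},{"tx":0,"ty":0,"tz":0,"rx":0,"ry":0,"rz":0,"hand":0.18},{"tx":0,"ty":0,"tz":0,"rx":0,"ry":0,"rz":0,"hand":0.19},{"tx":0,"ty":0,"tz":0,"rx":0,"ry":0,"rz":0,"hand":0.2}]'
python3 -c "
from h import *
st();favg(8);st()"
```

```text
clock: 28.93
tool_pos: [0.432, 0.1291, 0.2488]
orientation: [3.115, -0.406, -0.0]
force: [-0.4, 0.2, -0.3]
opening: 0.0514
gripper_force: 0.0
t 28.93 p [0.432  0.1291 0.2488] yang -104.84 zax [-0. -0. -1.] F [-0.3652  0.2153 -0.2913] M [ 0.0553  0.0609 -0.0009] open 0.0514 gf 0.0
Favg [-0.0809 -0.0697 -0.0654] sd [0.5232 0.4725 0.4384] M [-0.0228 -0.0007  0.0129]
t 29.33 p [0.432  0.1291 0.2488] yang -104.84 zax [ 0.  0. -1.] F [-0.4334 -0.1494 -0.3072] M [-0.0289  0.0069  0.0181] open 0.0513 gf 0.0
```

```bash
python3 -m crank '[{"tx":0,"ty":0,"tz":0,"rx":0,"ry":0,"rz":0,"hand":0.215},{"tx":0,"ty":0,"tz":0,"rx":0,"ry":0,"rz":0,"hand":0.23},{"tx":0,"ty":0,"tz":0,"rx":0,"ry":0,"rz":0,"hand":0.245},{"tx":0,"ty":0,"tz":0,"rx":0,"ry":0,"rz":0,"hand":0.26},{"tx":0,"ty":0,"tz":0,"rx":0,"ry":0,"rz":0,"hand":0.275},{"tx":0,"ty":0,"tz":0,"rx":0,"ry":0,"rz":0,"hand":0.29},{"tx":0,"ty":0,"tz":0,"rx":0,"ry":0,"rz":0,"hand":0.305},{"tx":0,"ty":0,"tz":0,"rx":0,"ry":0,"rz":0,"hand":0.32},{"tx":0,"ty":0,"tz":0,"rx":0,"ry":0,"rz":0,"hand":0.335},{"tx":0,"ty":0,"tz":0,"rx":0,"ry":0,"rz":0,"hand":0.35},{"tx":0,"ty":0,"tz":0,"rx":0,"ry":0,"rz":0,"hand":0.365},{"tx":0,"ty":0,"tz":0,"rx":0,"ry":0,"rz":0,"hand":0.38},{"tx":0,"ty":0,"tz":0,"rx":0,"ry":0,"rz":0,"hand":0.395},{"tx":0,"ty":0,"tz":0,"rx":0,"ry":0,"rz":0,"hand":0.41},{"tx":0,"ty":0,"tz":0,"rx":0,"ry":0,"rz":0,"hand":0.425},{"tx":0,"ty":0,"tz":0,"rx":0,"ry":0,"rz":0,"hand":0.44},{"tx":0,"ty":0,"tz":0,"rx":0,"ry":0,"rz":0,"hand":0.455},{"tx":0,"ty":0,"tz":0,"rx":0,"ry":0,"rz":0,"hand":0.47},{"tx":0,"ty":0,"tz":0,"rx":0,"ry":0,"rz":0,"hand":0.485},{"tx":0,"ty":0,"tz":0,"rx":0,"ry":0,"rz":0,"hand":0.5}]'
python3 - <<'E'
from h import *
st();favg(8);st()
A=bot.snapshot("scene")
o=bot.outline_of(A,"carrier"); m=o[0]["region"];P=cloud(A,m);H=cv2.cvtColor(A["pixels"],cv2.COLOR_RGB2HSV)[m&(A["z_map"]>0)]
y=np.array([.2588,.966]); c=np.array([.4316,.1292]); s=(P[:,:2]-c)@y
g=(H[:,0]>40)&(H[:,0]<85)&(H[:,1]>120)&(P[:,2]<.13)
print("tray slope",np.polyfit(s[g],P[g,2],1),g.sum(), "lateral range",s[g].min(),s[g].max(), "zmin",P[g,2].min())
d=(H[:,2]<60)&(P[:,2]>.2); print("dark",d.sum()); print(np.c_[s[d],P[d,2]][::4])
print("grip",bot.place_of(A,"grip")[:1],"crook",bot.place_of(A,"crook")[:1])
E
```

```text
clock: 31.0
tool_pos: [0.432, 0.1291, 0.2488]
orientation: [3.115, -0.406, -0.0]
force: [-0.2, -0.8, 0.6]
opening: 0.0642
gripper_force: 0.0
t 31.0 p [0.432  0.1291 0.2488] yang -104.84 zax [-0. -0. -1.] F [-0.1502 -0.8151  0.5887] M [ 0.0056 -0.0389 -0.0462] open 0.0642 gf 0.0
Favg [ 0.2363 -0.1255 -0.2921] sd [0.4105 0.4668 0.3577] M [0.0117 0.0045 0.0109]
t 31.4 p [0.432  0.1291 0.2488] yang -104.84 zax [ 0.  0. -1.] F [-0.0853  0.5304 -0.1287] M [-0.0063 -0.0255  0.0382] open 0.064 gf 0.0
tray slope [-0.2454  0.0769] 126 lateral range -0.06998794104908661 0.02563382708285918 zmin 0.06563607328508651
dark 62
[[0.0202 0.2941]
 [0.021  0.2949]
 [0.0181 0.289 ]
 [0.0219 0.2886]
 [0.0227 0.2828]
 [0.0111 0.275 ]
 [0.0122 0.2729]
 [0.0122 0.2688]
 [0.0167 0.2697]
 [0.0156 0.2636]
 [0.0169 0.262 ]
 [0.0127 0.2534]
 [0.0126 0.2492]
 [0.0101 0.2438]
 [0.0096 0.2387]
 [0.0067 0.2325]]
grip [{'pixel': [236.3, 194.9], 'score': 0.57}] crook [{'pixel': [237.9, 201.1], 'score': 0.77}]
```

```bash
python3 -m crank '[{"tx":0,"ty":0,"tz":0,"rx":0,"ry":0,"rz":0,"hand":0.55},{"tx":0,"ty":0,"tz":0,"rx":0,"ry":0,"rz":0,"hand":0.62},{"tx":0,"ty":-0.1,"tz":0,"rx":0,"ry":0,"rz":0,"hand":0.7},{"tx":0,"ty":-0.3,"tz":0,"rx":0,"ry":0,"rz":0,"hand":0.8},{"tx":0,"ty":-0.5,"tz":-0.2,"rx":0,"ry":0,"rz":0,"hand":0.9},{"tx":0,"ty":-0.7,"tz":-0.6,"rx":0,"ry":0,"rz":0,"hand":0.9},{"tx":0,"ty":-0.8,"tz":-1.2,"rx":0,"ry":0,"rz":0,"hand":0.9},{"tx":0,"ty":-0.8,"tz":-2,"rx":0,"ry":0,"rz":0,"hand":0.9},{"tx":0,"ty":-0.8,"tz":-3,"rx":0,"ry":0,"rz":0,"hand":0.9},{"tx":0,"ty":-0.8,"tz":-4,"rx":0,"ry":0,"rz":0,"hand":0.9},{"tx":0,"ty":-0.8,"tz":-5,"rx":0,"ry":0,"rz":0,"hand":0.9},{"tx":0,"ty":-0.8,"tz":-6.5,"rx":0,"ry":0,"rz":0,"hand":0.9},{"tx":0,"ty":-0.8,"tz":-8,"rx":0,"ry":0,"rz":0,"hand":0.9},{"tx":0,"ty":-0.8,"tz":-10,"rx":0,"ry":0,"rz":0,"hand":0.9},{"tx":0,"ty":-0.8,"tz":-12,"rx":0,"ry":0,"rz":0,"hand":0.9},{"tx":0,"ty":-0.8,"tz":-13.5,"rx":0,"ry":0,"rz":0,"hand":0.9},{"tx":0,"ty":-0.8,"tz":-14.5,"rx":0,"ry":0,"rz":0,"hand":0.9},{"tx":0,"ty":-0.8,"tz":-15,"rx":0,"ry":0,"rz":0,"hand":0.9},{"tx":0,"ty":-0.8,"tz":-15,"rx":0,"ry":0,"rz":0,"hand":0.9},{"tx":0,"ty":-0.8,"tz":-15,"rx":0,"ry":0,"rz":0,"hand":0.9}]'
python3 - <<'E'
from h import *
st()
prev=None
for i in range(5):
    A=bot.snapshot("scene"); cur=A["pixels"][140:260,200:300].astype(int)
    if prev is not None: print("maxdiff",(abs(cur-prev).max(2)>40).sum())
    prev=cur
    for _ in range(3): bot.snapshot("top")
A=bot.snapshot("scene")
m=bot.outline_of(A,"carrier")[0]["region"];P=cloud(A,m);H=cv2.cvtColor(A["pixels"],cv2.COLOR_RGB2HSV)[m&(A["z_map"]>0)]
y=np.array([.2588,.966]); c=np.array([.4316,.1292]); s=(P[:,:2]-c)@y
g=(H[:,0]>40)&(H[:,0]<85)&(H[:,1]>120)&(P[:,2]<.13)
print("tray slope",np.polyfit(s[g],P[g,2],1),g.sum(),"zmin",P[g,2].min())
d=(H[:,2]<60)&(P[:,2]>.24); print("bar s=a z+b",np.polyfit(P[d,2],s[d],1),d.sum(),P[d,2].max())
o=bot.outline_of(A,"hook")[0]["region"];P=cloud(A,o);H=cv2.cvtColor(A["pixels"],cv2.COLOR_RGB2HSV)[o&(A["z_map"]>0)]
r=((H[:,0]<8)|(H[:,0]>172))&(H[:,1]>130); print("collar top",np.sort(P[r,2])[-6:])
E
```

```text
clock: 33.27
tool_pos: [0.4339, 0.1368, 0.3983]
orientation: [3.115, -0.406, -0.001]
force: [-0.0, 0.1, -0.4]
opening: 0.0812
gripper_force: 0.0
t 33.27 p [0.4339 0.1368 0.3983] yang -104.84 zax [-0.0007 -0.0001 -1.    ] F [-0.016   0.1064 -0.3753] M [-0.015   0.0351  0.0826] open 0.0812 gf 0.0
maxdiff 10
maxdiff 16
maxdiff 6
maxdiff 0
tray slope [-0.2573  0.0765] 121 zmin 0.06438859172459092
bar s=a z+b [ 0.292  -0.0639] 52 0.29667776037390475
collar top [0.23   0.2302 0.2303 0.2307 0.2316 0.2318]
```

The carrier hangs still with a lean of about 0.28 rad, the collar is unchanged at about 0.230, and the hand is well clear above. Handing in.

```bash
python3 -c "
from rig import bot
print(bot.job_done())"
```

```text
the job is handed in; nothing more can be done
None
```

The carrier hangs at rest on the scale's peg, leaning about 0.28 rad; the spring took its whole weight (about 3.2 N, so about 0.33 kg) before I eased the fingers open, and the job is handed in at about 34 s.

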